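# Load the deburring tumbler and screw its lid on

## Robot

A 7-joint arm with a two-finger parallel gripper is mounted at the origin on a cart in front of the work surface, level with it; the furniture and walls round the work are solid. World frame = base frame: x ahead of the robot, y to its left, z up, the work surface at z = 0. Lengths are in m, angles in degrees, forces in N, time in s.
With the tool pointing down it reaches from about 0.4 to 0.85 m from the base axis. Payload 10.4 kg.
Tool frame: the origin (TCP) lies on the centre line of the jaws, within the pads' length; the fingertips stand 19 mm ahead of it and the grasp point (between the pads) is the TCP (bot.tip_reach is the distance from the TCP to the fingertips, in m); z points along the fingers, y is the line along which they close (so a half turn about z gives the same grasp; the last joint's range is limited). The gripper opens to 87 mm and grips with 3 to 60 N. Pads are 19 mm wide; open, the fingers measure 117 mm over their backs; the gripper's body (75 mm by 190 mm) begins 51 mm behind the grasp point.
Start: joints at [-72.456, 19.034, -3.707, 83.658, 1.238, 77.344, -5.071], TCP at [0.202, 0.592, 0.242] pointing down, gripper open.
Joint ranges: [-148.97, 148.97], [-28.65, 121.19], [-84.17, 76.75], [9.2, 138.47], [-72.65, 252.65], [3.7, 117.97], [-149.18, 149.18]. Speed limits (degrees/s): [127.2, 127.2, 159.86, 159.86, 180, 180, 180].

## Interface

Orientations are given as [roll, pitch, yaw] about the fixed x, y, z axes, in that order (R = Rz(yaw) Ry(pitch) Rx(roll)).
In Python, from station import bot, vision gives the robot as it stands. The module is installed in compiled form; this text tells all that it offers.
- The arm moves only by the shell command python3 -m crank 'ROWS'. ROWS is JSON, a list that holds one entry, the list of rows, each a list of 7 numbers: the opening, from -1 (shut) to 1 (fully open), so that 0 is half open, then the shift along the tool's x, y, z in mm, then the turn, a rotation vector about the tool's x, y, z in rad. A call has 1 to 5 rows; each row is the pose to reach, as a shift and turn from the pose commanded when the call began, along the tool's axes at that moment; what a row does not reach only later rows make up. A row lasts 1/12 s, in which the tool goes at most 41.7 mm and 7.16 degrees, less where a joint would pass 70% of its speed; a pose out of reach is approached as far as the arm can. A call with a gripper value outside its range is refused whole. The fingers move at their own pace and stop on an object; the grip force is fixed at half the most. Time passes only in rows, so rows that repeat a pose let the fingers close. It gives the time, the measured TCP pose, the force, the opening and the grip force at its end, in the units of the state.
- bot.read_state(): the state, without advancing time (a new reading comes with each control period).
- vision.get_image(name): name is "side" or "top"; returns the picture (420x560x3 uint8, blue, green, red); there is no depth.
- vision.camera_model(name): a dict with "fx", "fy", "cx", "cy" (pixels), "rvec" (rotation vector, rad) and "tvec" (3), from world to camera coordinates, as OpenCV has them. Camera axes: x right, y down, z forward; pixel columns grow to the right and rows downward; lengths in m; the calibration is good to about 2 mm. A picture is of the moment at which its call begins. camera_model takes no time and is no camera call.
- bot.close_job(): hands the job in; it is judged then, once.
The state is a dict: "t": time; "joint_pos": joint angles; "dq": joint speeds; "joint_efforts": joint torques, N m; "position": TCP position; "tool_rot": TCP orientation; "ft_force": force on the tool from outside, world axes, zero at the start; "ft_torque": the same for the moment, N m; "grip_width": finger opening in m; "grip_force": force on a finger pad.
Only numpy, scipy, OpenCV 4.12 (cv2) and the standard library are available. Lean on these libraries where they do the work, as an engineer would, in place of code of your own. Each camera call takes 0.05 s, during which the arm holds its last target. There are 200 camera calls.

## Task

Drop the standing ferrule into the open, leaning drum of the bench tumbler, then set the blue lid level on the drum's neck so that it rests on top of the thread with its white line about half-way between the drum's white and red lines, and let it sit there a moment. Turn the lid back anticlockwise until its line meets the drum's white line, press it gently so that it drops into the start of the thread, then tighten it clockwise until it stops with its line at the red line, and let go. Leave the other fittings where they are.

Things in the scene. Friction and masses are not known exactly. Their poses are not given: they have to be found in the camera images.
- tumbler: the tumbler's fixed base, a green box about 150x140 mm with a grey motor box, 90 mm high; green cheeks 127 mm apart outside, 140 mm high, carry the drum. Origin at the centre of its underside, x away from the robot
- drum: the drum, fixed in the base: black rubber, aluminium neck, leaning 30 deg from vertical, mouth towards the robot. Origin: centre of the neck's rim, 195 mm above the bench. z: out of the mouth along the axis; x: up the slope, away from the robot; y: to the left. Bore 48 mm, closed 111 mm below the rim. Neck 56 mm outside, rim chamfered to 53 mm. Dark end plate 104 mm across, 25 mm below the rim
- start_line (a point): white line on the drum's end plate, 45 mm from the axis, 32 deg anticlockwise from the drum's x (seen from outside the mouth). Thread: 3 ridges, 67 mm across, flat tops 6 mm below the rim, parted by 3 gaps of 26 deg, one of them at this line, the others 120 and 240 deg on. A 3 mm high post at each gap stops a resting lid from turning back more than 7 deg past this line
- closed_line (a point): red line on the drum's end plate, 45 mm from the axis, 33 deg clockwise from the drum's x. Under the thread's ridges a stop ends the tightening here, 65 deg clockwise of the white line
- seal (a joint): red sprung seal ring in the mouth, 47 mm inside, 52 mm outside, top 4.5 mm above the rim when free; 0 = free, grows to 0.0045 m as it is pressed into the mouth; 1.5 N at first, 8 N at the end. The lid's ceiling presses on it
- lid: blue screw lid, 77 mm across, 120 g, lying right way up on the bench. Origin: centre of its lower edge; z up; x to its white line. Disc top 22.5 mm, inner ceiling 18.5 mm above the edge; skirt 70 mm inside. Its origin's z in the drum's frame: -6 mm resting on the ridge tops; -14 mm dropped into the gaps; turning clockwise draws it to -17.5 mm within 45 deg, then level to the stop
- lid_grip (a point): grip point on the lid's bar: on the lid's axis, 43.5 mm above the lower edge, 21 mm above the disc, 11 mm below the bar's top; same axes as the lid. The bar is 56 mm long (x), 18 mm wide (y), 32 mm tall. Turning takes up to about 0.5 N m; the thread holds the lid where it is left
- lid_lug (a point): foot of the inner lug under the lid's white line, 31 mm from the axis, at the lower edge. Three such lugs 120 deg apart, 11 deg wide, 4 mm high, 59 mm across between them; they drop into the thread's gaps when the lid's line is within 7 deg of the drum's white line
- lid_mark (a point): point on the lid's white line: 36 mm from the axis at the lower edge
- ferrule_mid (a point): centre of the standing grey steel ferrule (a tube 30 mm across, 42 mm tall, upright on the bench, tapering slightly at the top 9 mm), 21 mm above its foot; 50 g
- red_coupler: bystander: quick coupler with a red sleeve, 26x58x27 mm, lying; origin at the centre of its underside
- brass_nipple: bystander: brass hex nipple, 31x59x27 mm, lying; origin at the centre of its underside
- die_segment: bystander: single dark crimping-die segment, 44x23x42 mm, standing; origin at the centre of its underside
- zinc_elbow: bystander: zinc elbow fitting, 68x70x26 mm, lying; origin at the centre of its underside
- black_tee: bystander: black forged tee, 50x70x25 mm, lying; origin at the centre of its underside
- ferrule: the same ferrule; origin at the centre of its foot, z along the tube
There are look-alikes about, which are no part of the job. Leave any purple look-alike of the ferrule alone. What is meant by the lid is not brown, and is the larger of those in its own colour.

How it is judged (in metres and radians):
On the way, in this order (a step that is already met when the one before it is completed fails the run):
1. the ferrule lies inside the drum (z of ferrule_mid in the frame of drum between -0.12 and -0.05 m and x of ferrule_mid in the frame of drum between -0.026 and 0.026 m and y of ferrule_mid in the frame of drum between -0.026 and 0.026 m), for 0.2 s.
2. the lid rests level on top of the thread, its white line 10 to 55 degrees clockwise of the drum's white line (angle between the z axis of lid and the z axis of drum, either way round below 0.07 rad and angle between lid's own z axis and vertical below 1.2 rad and x of lid in the frame of drum between -0.005 and 0.005 m and y of lid in the frame of drum between -0.005 and 0.005 m and x of lid_mark in the frame of drum above 0.02 m and y of lid_mark in the frame of drum between -0.0140663 and 0.0134858 m and z of lid in the frame of drum between -0.008 and -0.004 m), for 0.2 s.
3. turned back to within 14 degrees of the white line, the lid has dropped into the start of the thread, level (angle between the z axis of lid and the z axis of drum, either way round below 0.07 rad and angle between lid's own z axis and vertical below 1.2 rad and x of lid in the frame of drum between -0.005 and 0.005 m and y of lid in the frame of drum between -0.005 and 0.005 m and x of lid_mark in the frame of drum above 0.02 m and y of lid_mark in the frame of drum between 0.0111246 and 0.0258962 m and z of lid in the frame of drum below -0.0115 m), for 0.1 s.
4. the lid is screwed down with its white line within about 11 degrees of the red line (angle between the z axis of lid and the z axis of drum, either way round below 0.07 rad and angle between lid's own z axis and vertical below 1.2 rad and x of lid in the frame of drum between -0.005 and 0.005 m and y of lid in the frame of drum between -0.005 and 0.005 m and x of lid_mark in the frame of drum above 0.02 m and y of lid_mark in the frame of drum between -0.0254558 and -0.0134858 m and z of lid in the frame of drum between -0.0195 and -0.016 m), for 0.2 s.
At the end, for the whole second after the job is handed in: Lid level on the drum (within 4 degrees), screwed down (lower edge 16 to 19.5 mm below the rim), white line within about 11 degrees of the red line, released, at rest; ferrule at rest in the drum, centre over 50 mm below the rim; bystanders within 30 mm of where they stood (all of step 1 and all of step 4 and linear speed of lid below 0.02 m/s and linear speed of ferrule below 0.05 m/s and distance of each of red_coupler, brass_nipple, die_segment, zinc_elbow, black_tee from where it was at the start of the episode below 0.03 m); the robot touches nothing.
It fails at once if the red coupler is moved more than 30 mm (distance of red_coupler from where it was at the start of the episode above 0.03 m).
It fails at once if the brass nipple is moved more than 30 mm (distance of brass_nipple from where it was at the start of the episode above 0.03 m).
It fails at once if the die segment is moved more than 30 mm (distance of die_segment from where it was at the start of the episode above 0.03 m).
It fails at once if the zinc elbow is moved more than 30 mm (distance of zinc_elbow from where it was at the start of the episode above 0.03 m).
It fails at once if the black tee is moved more than 30 mm (distance of black_tee from where it was at the start of the episode above 0.03 m).
It also fails if it takes over 72 s, if anything falls off the work surface, if the arm or the gripper's body presses on something with over 40 N, if the wrist force passes 120 N, or if a joint passes its speed limit or range.

## Working session

There is one attempt and no reset: what is moved stays moved. The work goes in short steps, Python scripts to look and compute and a shell command to move; the robot and the scene stay as the last step left them, time stands still between calls to the robot, and variables do not carry over. Pictures are saved under pics/ and viewed, at most 10 in all, crops included, and the job is handed in when it is done.

```bash
mkdir -p pics
python3 - <<'E'
from station import bot, vision
import cv2
for n in("side","top"):
    im=vision.get_image(n); cv2.imwrite(f"pics/{n}0.png",im); print(n,vision.camera_model(n))
print(bot.read_state(),bot.tip_reach)
E
```

```text
side {'fx': 544.2231891745035, 'fy': 544.2231891745035, 'cx': 276.7286630611808, 'cy': 208.9335716333486, 'rvec': array([ 2.04743908, -0.08127346,  0.02652817]), 'tvec': array([-0.5561975 ,  0.14317428,  1.53276121])}
top {'fx': 422.72835808828677, 'fy': 422.72835808828677, 'cx': 280.07396868136146, 'cy': 209.21112231657216, 'rvec': array([ 2.18965489, -2.17707095,  0.09896724]), 'tvec': array([0.01582983, 0.54071491, 1.24301901])}
{'t': 0.1, 'joint_pos': array([-72.45449862,  19.06958698,  -3.70613819,  83.70101925,
         1.23837042,  77.34327923,  -5.07055771]), 'dq': array([ 0.00618924, -0.03846541, -0.03104978, -0.10160311,  0.10113379,
        0.0330565 , -0.04069899]), 'joint_efforts': array([ 2.21114868e-03, -6.24528766e+01,  2.50955368e-02, -3.90714920e+01,
       -6.14546123e-02,  3.65517160e-02,  3.69534973e-05]), 'position': array([0.20174447, 0.59120397, 0.24082146]), 'tool_rot': array([-1.79926107e+02,  4.36897763e-03,  1.61160160e+02]), 'ft_force': array([-0.05691631, -0.07742752,  0.42336463]), 'ft_torque': array([-0.01080382,  0.01287501, -0.0062027 ]), 'grip_force': 0.0, 'grip_width': 0.08687283487791399} 0.019
```

View pics/side0.png

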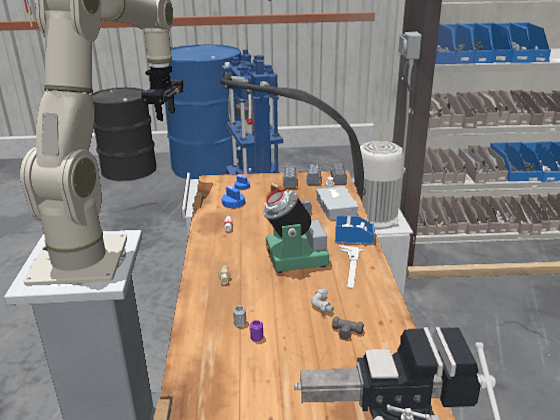

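View pics/top0.png

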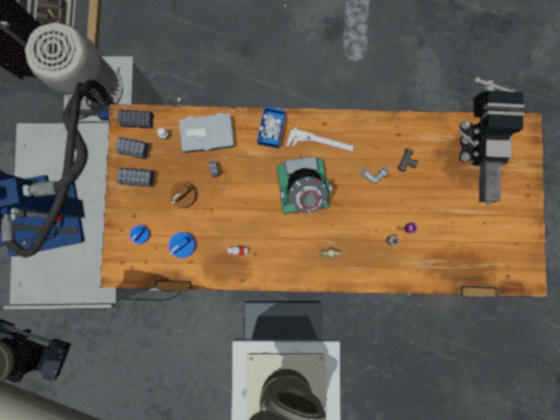

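The top view shows these candidates:
- **Ferrule:** grey at top (392,240); a purple look-alike at (410,228).
- **Lid:** large blue at (182,245); small blue at (140,234); brown at (183,194).

I choose the grey ferrule and the large blue lid, and will check both in one close crop.

```bash
cat > h.py <<'E'
import numpy as np, cv2
from station import bot, vision
from scipy.spatial.transform import Rotation as R
def cam(n):
    m=vision.camera_model(n); K=np.array([[m['fx'],0,m['cx']],[0,m['fy'],m['cy']],[0,0,1]])
    return K,R.from_rotvec(m['rvec']).as_matrix(),np.array(m['tvec'])
def proj(n,P):
    K,r,t=cam(n); p=(np.atleast_2d(P)@r.T+t)@K.T; return p[:,:2]/p[:,2:]
def ray(n,uv):
    K,r,t=cam(n); d=r.T@np.linalg.inv(K)@[uv[0],uv[1],1]; return -r.T@t,d
def at_z(n,uv,z):
    c,d=ray(n,uv); return c+d*(z-c[2])/d[2]
def crop(im,u,v,h,w,s):  # centre u,v half sizes
    u=int(u);v=int(v)
    return cv2.resize(im[v-h:v+h,u-w:u+w],None,fx=s,fy=s,interpolation=cv2.INTER_CUBIC)
def togo(P,Rg):
    s=bot.read_state(); r=R.from_euler('xyz',s['tool_rot'],degrees=True)
    print('shift mm',np.round(r.inv().apply(np.array(P)-s['position'])*1000,1),'rotvec',np.round((r.inv()*Rg).as_rotvec(),3))
E
python3 - <<'E'
from h import *
t=cv2.imread('pics/top0.png'); s=cv2.imread('pics/side0.png')
a=np.hstack([crop(t,182,245,25,25,8),crop(t,400,236,25,25,8)])
b=np.hstack([crop(t,309,194,25,25,8)[:300],crop(s,285,210,25,25,8)[:300]])
b=np.hstack([crop(t,309,196,25,25,8),crop(s,283,206,25,25,8)])
m=np.vstack([a,b]); print(m.shape)
cv2.imwrite('pics/c1.png',cv2.resize(m,(600,600)))
for n,uv,z in [('top',(392,240),.042),('side',(240,316),.021),('top',(182,245),.03),('side',(233,199),.02)]: print(n,at_z(n,uv,z))
for n in('top','side'): print(n, proj(n,[[.45,0,0],[.6,0,.195]]))
E
```

```text
(800, 800, 3)
top [ 0.4503209  -0.30988587  0.042     ]
side [ 0.45021672 -0.31747651  0.021     ]
top [0.43234246 0.30755475 0.03      ]
side [0.43276615 0.30229249 0.02      ]
top [[286.10595182 239.67519649]
 [288.06201344 181.00472466]]
side [[239.21182228 251.68017921]
 [291.14862505 187.63183056]]
```

View pics/c1.png

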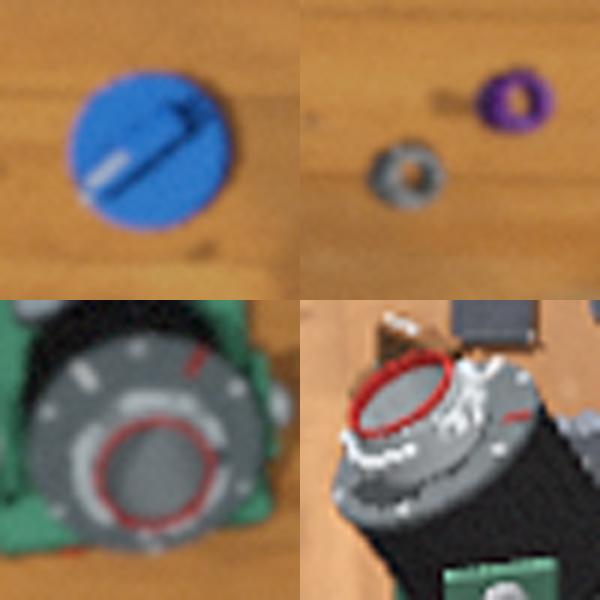

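The crop confirms the grey tube at top (393,240) and the big blue lid at (182,245). The lid's white line points lower-left, and its bar runs from about (172,252) to (188,239). The drum's seal centre is at top (309.8,200), the red line at (316.7,181) and the white line at (298,183.7). In the side view the seal centre is at about (274.7,196.5). Next I fit the poses and overlay them.

```bash
cat > fit.py <<'E'
from h import *
from scipy.optimize import least_squares
def drumT(p):
    return R.from_euler('z',p[2])*R.from_euler('y',-30,degrees=True), np.array([p[0],p[1],.195])
def dpt(p,ang,r,z):
    Rm,o=drumT(p); a=np.radians(ang); return Rm.apply([r*np.cos(a),r*np.sin(a),z])+o
obs=[('top',(309.8,200),(0,0,.0045)),('top',(316.7,181.2),(-33,.045,-.025)),('top',(298,183.7),(32,.045,-.025)),('side',(274.7,196.5),(0,0,.0045)),('side',(294.2,200.3),(-33,.045,-.025))]
f=lambda p:np.concatenate([proj(n,dpt(p,*d))[0]-uv for n,uv,d in obs])
s=least_squares(f,[.53,-.05,0]); drum=s.x
if __name__=='__main__':
    print('drum',drum[:2],np.degrees(drum[2])); print(s.fun.round(1).reshape(-1,2))
    L=at_z('top',(182,245),.0225); F=at_z('top',(393,240),.042)
    a=at_z('top',(172.0,252),.03);b=at_z('top',(188.3,239),.03)
    print('lid',L,'line dir deg',np.degrees(np.arctan2(*(a-b)[[1,0]])),'ferr',F)
    t=cv2.imread('pics/top0.png'); si=cv2.imread('pics/side0.png')
    S=7; out=[]
    for n,im,c in [('side',si,(233,195)),('side',si,(245,320)),('side',si,(283,206)),('top',t,(309,196))]:
        cr=crop(im,*c,25,25,S)
        th=np.linspace(0,2*np.pi,40)
        def ring(x,y,z,r): return np.c_[x+r*np.cos(th),y+r*np.sin(th),0*th+z]
        sets=[ring(L[0],L[1],0,.0385),ring(L[0],L[1],.0225,.0385),ring(F[0],F[1],0,.015),ring(F[0],F[1],.042,.0135)]
        for r,z in((.026,.0045),(.052,-.025)): sets.append(np.array([dpt(drum,np.degrees(q),r,z) for q in th]))
        for g in(32,-33): sets.append(np.array([dpt(drum,g,r,-.025) for r in(.04,.05)]))
        for P in sets:
            q=(proj(n,P)-np.array(c)+25+.5)*S-.5
            cv2.polylines(cr,[np.int32(q).reshape(-1,1,2)],False,(0,255,255),1)
        out.append(cr[:290])
    cv2.imwrite('pics/c2.png',np.vstack([np.hstack(out[:2]),np.hstack(out[2:])]))
E
python3 fit.py
```

```text
drum [ 0.55264561 -0.05637542] 8.49101041315555
[[ 0.2 -0. ]
 [-0.3 -0.2]
 [ 0.  -0.3]
 [-0.5 -0.2]
 [-0.   0.4]]
lid [0.43231678 0.30922084 0.0225    ] line dir deg 129.27080049930018 ferr [ 0.45033705 -0.3128276   0.042     ]
```

View pics/c2.png

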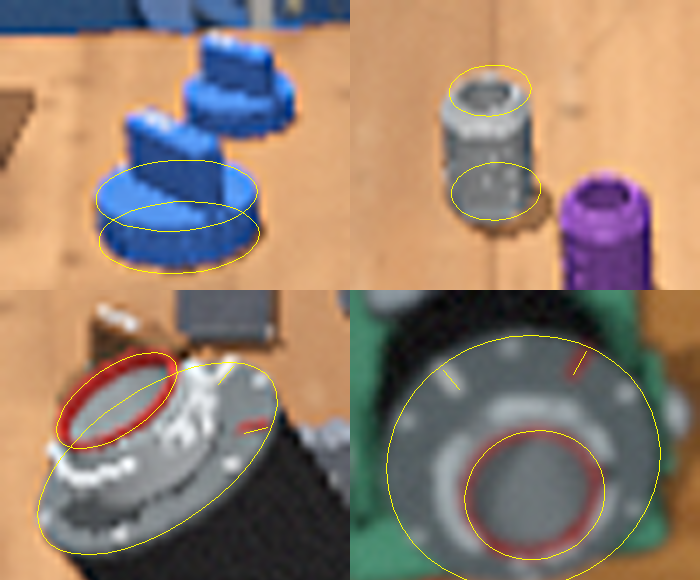

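The overlay shows good agreement. The drum and lid sit about 0.4 px off because of crop rounding, which I correct. The side view puts the ferrule about 2 mm lower in x and slightly more negative in y. Now I approach the ferrule.

```bash
sed -i 's/least_squares(f,/least_squares(lambda p: f(p)+.4,/' fit.py
cat > plan.py <<'E'
from fit import *
s=bot.read_state()
def chain(wps,p=None,r=None):
    if p is None: p=s['position']; r=R.from_euler('xyz',s['tool_rot'],degrees=True)
    for P,Rg in wps:
        d=r.inv().apply(np.array(P)-p)*1000; w=(r.inv()*Rg).as_rotvec()
        print('shift',d.round(0 if np.abs(d).max()>60 else 1),'rot',w.round(3),'rows',round(max(np.linalg.norm(d)/41.7,np.degrees(np.linalg.norm(w))/7.16),1))
        p,r=np.array(P),Rg
def down(y): return R.from_euler('xyz',[180,0,y],degrees=True)
Dr,Do=drumT(drum)
def dtool(ang): # tool z=-drum z, tool x at ang (deg, anticlockwise from drum x)
    return Dr*R.from_euler('z',ang,degrees=True)*R.from_euler('x',180,degrees=True)
def dp(z): return Do+Dr.apply([0,0,z])
E
python3 - <<'E'
from plan import *
print(drum)
chain([((.42,0.2,.30),down(140)),((.44,-.1,.30),down(105)),((.448,-.3135,.15),down(90))])
E
```

```text
[ 0.55291138 -0.05484125  0.13801076]
shift [-333. -300.  -59.] rot [-0.001  0.     0.369] rows 10.8
shift [-208. -217.   -0.] rot [ 0.    -0.     0.611] rows 7.2
shift [-208.  -48.  150.] rot [-0.    -0.     0.262] rows 6.3
```

```bash
python3 -m crank '[[[0.3,-50,-45,-10,0,0,0],[0.3,-90,-80,-20,0,0,0],[0.3,-125,-112,-24,0,0,0],[0.3,-125,-112,-24,0,0,0]]]' | tail -c 400
python3 -m crank '[[[0.3,-35,-32,-6,0,0,0],[0.3,-70,-65,-12,0,0,0],[0.3,-100,-90,-18,0,0,0],[0.3,-110,-98,-20,0,0,0]]]' | tail -c 300
python3 -m crank '[[[0.3,-35,-32,-6,0,0,0.1],[0.3,-70,-65,-12,0,0,0.2],[0.3,-98,-90,-15,0,0,0.3],[0.3,-98,-90,-15,0,0,0.369],[0.3,-98,-90,-15,0,0,0.369]]]' | tail -c 300
python3 - <<'E'
from plan import *
print(s['t'],s['position'],s['tool_rot'],s['joint_pos'])
chain([((.44,-.1,.30),down(105)),((.448,-.3135,.15),down(90))])
E
```

```text
t: 0.43
position: [0.2831, 0.4459, 0.265]
tool_rot: [-180.0, -0.0, 161.2]
ft_force: [1.2, 0.8, 0.3]
grip_width: 0.0679
grip_force: 0.0
t: 0.77
position: [0.3573, 0.3151, 0.2858]
tool_rot: [180.0, 0.0, 160.9]
ft_force: [0.9, -0.0, -0.4]
grip_width: 0.0568
grip_force: 0.0
t: 1.18
position: [0.4202, 0.1993, 0.3005]
tool_rot: [180.0, 0.0, 139.5]
ft_force: [-0.3, 0.1, -0.1]
grip_width: 0.0566
grip_force: 0.0
1.1833 [0.4202291  0.19932869 0.30050622] [1.79966447e+02 1.46673854e-02 1.39458516e+02] [-46.59102118  -3.73324112  14.92053423 102.0660581    0.97502626
  81.50643005  17.61436827]
shift [-210. -215.    0.] rot [0.001 0.    0.601] rows 7.2
shift [-208.  -48.  150.] rot [-0.    -0.     0.262] rows 6.3
```

```bash
python3 -m crank '[[[0.3,-29,-29,0,0,0,0],[0.3,-58,-58,0,0,0,0],[0.3,-87,-87,0,0,0,0],[0.3,-105,-107,0,0,0,0]]]' | tail -c 300
python3 -m crank '[[[0.3,-29,-29,0,0,0,0.12],[0.3,-58,-58,0,0,0,0.24],[0.3,-87,-87,0,0,0,0.36],[0.3,-105,-108,0,0,0,0.48],[0.3,-105,-108,0,0,0,0.6]]]' | tail -c 300
python3 -m crank '[[[0.3,-33,-8,22,0,0,0],[0.3,-66,-15,45,0,0,0],[0.3,-104,-24,75,0,0,0],[0.3,-104,-24,75,0,0,0]]]' | tail -c 300
python3 -m crank '[[[0.3,-33,-8,22,0,0,0.1],[0.3,-66,-15,45,0,0,0.2],[0.3,-104,-24,75,0,0,0.26],[0.3,-104,-24,75,0,0,0.26]]]' | tail -c 300
python3 - <<'E'
from plan import *
print(s['t'],s['position'],s['tool_rot'],s['joint_pos'])
for n in ('side','top'):
    cv2.imwrite(f'pics/{n}1.png',vision.get_image(n))
a=crop(cv2.imread('pics/side1.png'),245,305,45,40,6); b=crop(cv2.imread('pics/top1.png'),392,240,45,40,6)
cv2.imwrite('pics/c3.png',np.hstack([a,b]))
chain([((.448,-.3135,.033),down(90))])
E
```

```text
t: 1.52
position: [0.4301, 0.0507, 0.2999]
tool_rot: [-180.0, -0.0, 140.1]
ft_force: [0.2, 0.1, -0.6]
grip_width: 0.0566
grip_force: 0.0
t: 1.93
position: [0.441, -0.1018, 0.3002]
tool_rot: [180.0, 0.0, 105.1]
ft_force: [0.1, 0.5, 0.8]
grip_width: 0.0566
grip_force: 0.0
t: 2.27
position: [0.4443, -0.207, 0.2217]
tool_rot: [-179.8, -0.0, 105.6]
ft_force: [-0.4, -0.3, 0.2]
grip_width: 0.0565
grip_force: 0.0
t: 2.6
position: [0.4493, -0.3128, 0.1456]
tool_rot: [-179.6, 0.0, 90.5]
ft_force: [-1.0, 0.9, -1.0]
grip_width: 0.0569
grip_force: 0.0
2.6 [ 0.44927158 -0.31277463  0.14563541] [-1.79629813e+02  4.90640298e-02  9.04902159e+01] [-11.12069797  17.94432778  48.58873508 104.29845945 -14.52895542
  64.6149069   42.93949326]
shift [ -1.  -1. 113.] rot [-0.006  0.001  0.009] rows 2.7
```

View pics/c3.png

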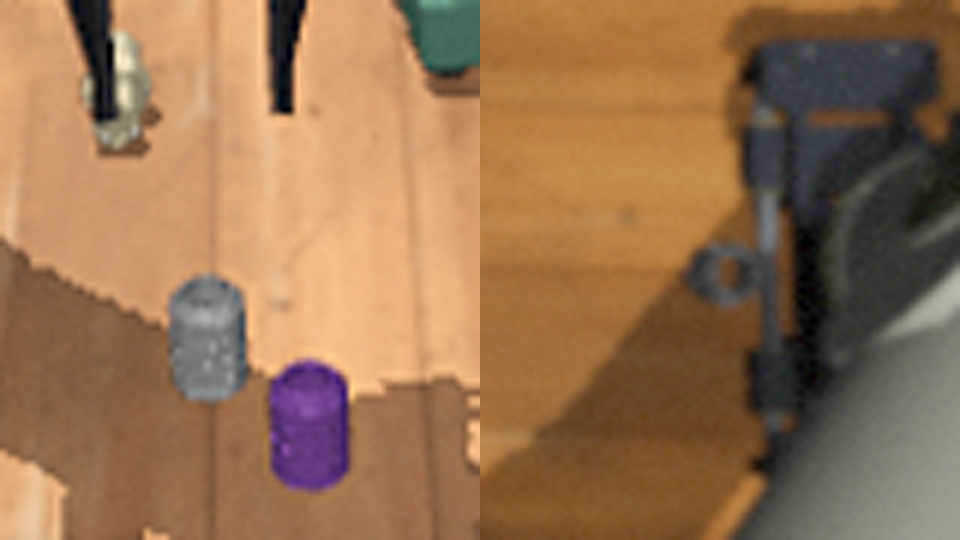

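The ferrule stands between and below the open fingers. In the side crop the tips are at (110,120) and (285,112), and the ferrule is at (207,340). I check the calibration by comparing the finger pixels with their projection.

Run:
```python
from plan import *
p=s['position']
for z in (-.019,0,.03): print(z,((proj('top',p+[0,0,z])-[352,195]+.5)*6)+[480,0],((proj('side',p+[0,0,z])-[205,260]+.5)*6))
F=np.array([.448,-.3135,.042]); print((proj('top',F)-[352,195]+.5)*6+[480,0],(proj('side',F)-[205,260]+.5)*6,(proj('side',F*[1,1,0])-[205,260]+.5)*6)
```

```text
-0.019 [[776.1269188  270.83656729]] [[199.8102119   96.40332393]]
0 [[788.5826709  270.39477565]] [[197.29413529  53.91480695]]
0.03 [[809.11883233 269.66638089]] [[193.24674744 -14.43267747]]
[[730.45079647 277.79827743]] [[204.571314   289.42020024]] [[209.77761956 375.63668829]]
```

```bash
python3 -m crank '[[[0.3,-1,0,40,0,0,0],[0.3,-1,0,80,0,0,0],[0.3,-1,0,113,0,0,0],[0.3,-1,0,113,0,0,0],[0.3,-1,0,113,0,0,0]]]' | tail -c 300
python3 -m crank '[[[-1,0,0,0,0,0,0],[-1,0,0,0,0,0,0],[-1,0,0,0,0,0,0],[-1,0,0,0,0,0,0],[-1,0,0,0,0,0,0]]]' | tail -c 300
python3 -m crank '[[[-1,0,0,0,0,0,0],[-1,0,0,0,0,0,0],[-1,0,0,-30,0,0,0],[-1,0,0,-30,0,0,0]]]' | tail -c 300
python3 - <<'E'
from plan import *
print(s['t'],s['position'],s['tool_rot'])
A=90-np.degrees(drum[2])
for a in(A,A+20,A-20,): print(dtool(a).as_euler('xyz',degrees=True))
print(dp(.1),dp(.2))
E
```

```text
t: 3.12
position: [0.4519, -0.3093, 0.0376]
tool_rot: [-179.9, -0.1, 90.9]
ft_force: [0.3, 0.4, 1.6]
grip_width: 0.0569
grip_force: 0.0
t: 3.53
position: [0.4519, -0.3114, 0.0381]
tool_rot: [179.9, 0.0, 90.8]
ft_force: [-0.4, -0.4, 0.6]
grip_width: 0.0313
grip_force: 0.3
t: 3.87
position: [0.4526, -0.3128, 0.0705]
tool_rot: [179.8, 0.1, 90.7]
ft_force: [1.1, -0.4, -0.2]
grip_width: 0.0286
grip_force: 30.0
3.8667 [ 0.4525863  -0.31275937  0.0705341 ] [1.79807572e+02 1.08411928e-01 9.06991283e+01]
[150.23646173  -3.94429264  91.04853623]
[150.55357263   6.01252387 108.41868885]
[152.96899495 -13.5339942   73.26742278]
[ 0.5033868  -0.0617199   0.28160254] [ 0.45386221 -0.06859855  0.36820508]
```

Ferrule held (28.6 mm, 30 N). Lift it and move to the drum axis.

```bash
python3 -m crank '[[[-1,0,0,-40,0,0,0],[-1,0,0,-80,0,0,0],[-1,0,0,-120,0,0,0],[-1,0,0,-160,0,0,0],[-1,0,0,-180,0,0,0]]]' | tail -c 300
python3 - <<'E'
from plan import *
A=90-np.degrees(drum[2])
chain([((.43,-.20,.36),down(91)),(dp(.2),dtool(A)),(dp(.12),dtool(A)),(dp(.03),dtool(A))])
E
```

```text
t: 4.28
position: [0.452, -0.3125, 0.2517]
tool_rot: [179.7, 0.1, 90.7]
ft_force: [1.5, -0.7, -0.3]
grip_width: 0.0288
grip_force: 30.0
shift [ 113.  -20. -109.] rot [ 0.005  0.002 -0.005] rows 3.8
shift [131.  26.  -8.] rot [-0.519  0.068  0.017] rows 4.2
shift [ 0.  0. 80.] rot [0. 0. 0.] rows 1.9
shift [ 0.  0. 90.] rot [0. 0. 0.] rows 2.2
```

```bash
python3 -m crank '[[[-1,30,-5,-28,0,0,0],[-1,60,-10,-56,0,0,0],[-1,90,-15,-84,0,0,0],[-1,113,-20,-109,0,0,0],[-1,113,-20,-109,0,0,0]]]' | tail -c 300
python3 -m crank '[[[-1,30,6,-2,-0.11,0.015,0],[-1,60,12,-4,-0.22,0.03,0.01],[-1,90,18,-6,-0.33,0.045,0.01],[-1,131,26,-8,-0.44,0.06,0.017],[-1,131,26,-8,-0.52,0.068,0.017]]]' | tail -c 300
python3 - <<'E'
from plan import *
A=90-np.degrees(drum[2])
print(s['joint_pos'].round(0))
chain([(dp(.12),dtool(A)),(dp(.03),dtool(A))])
E
```

```text
t: 4.7
position: [0.4311, -0.1949, 0.3607]
tool_rot: [179.6, -0.1, 91.1]
ft_force: [1.4, -0.9, 0.2]
grip_width: 0.0289
grip_force: 30.0
t: 5.12
position: [0.4536, -0.0597, 0.3644]
tool_rot: [151.6, -4.1, 91.2]
ft_force: [-0.1, 1.6, 0.7]
grip_width: 0.0286
grip_force: 30.0
[-20. -29.  18. 117.   6.  62.  -3.]
shift [-9.  4. 76.] rot [-0.023 -0.004  0.002] rows 1.8
shift [ 0.  0. 90.] rot [0. 0. 0.] rows 2.2
```

```bash
python3 -m crank '[[[-1,-4,2,38,-0.023,-0.004,0],[-1,-9,4,76,-0.023,-0.004,0],[-1,-9,4,106,-0.023,-0.004,0],[-1,-9,4,106,-0.023,-0.004,0],[-1,-9,4,106,-0.023,-0.004,0]]]' | tail -c 300
python3 - <<'E'
from plan import *
A=90-np.degrees(drum[2])
print(s['joint_pos'].round(0))
chain([(dp(.03),dtool(A))])
for n in ('side','top'):
    cv2.imwrite(f'pics/{n}2.png',vision.get_image(n))
a=crop(cv2.imread('pics/side2.png'),275,195,40,40,6); b=crop(cv2.imread('pics/top2.png'),310,195,40,40,6)
cv2.imwrite('pics/c4.png',cv2.resize(np.hstack([a,b]),(800,400)))
E
```

```text
t: 5.53
position: [0.5065, -0.0692, 0.2705]
tool_rot: [150.8, -3.7, 90.6]
ft_force: [-0.1, 0.4, -0.5]
grip_width: 0.0289
grip_force: 30.0
[-22. -19.  24. 122.   4.  47.   1.]
shift [ 8.7  3.2 59.3] rot [-0.01   0.007 -0.004] rows 1.4
```

View pics/c4.png

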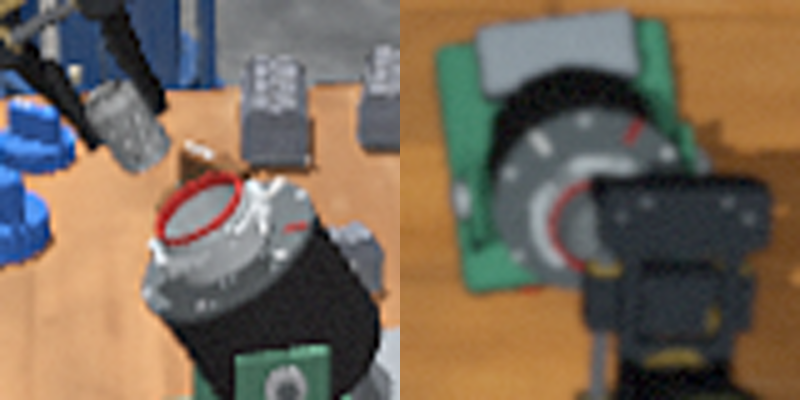

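In the side crop the ferrule hangs tilted at (130,130), pointing at the mouth centred at (200,210). It needs 9 mm sideways, which is the shift computed above.

```bash
python3 -m crank '[[[-1,9,3,20,-0.01,0.007,0],[-1,9,3,40,-0.01,0.007,0],[-1,9,3,40,-0.01,0.007,0],[-1,9,3,40,-0.01,0.007,0]]]' | tail -c 300
python3 - <<'E'
from plan import *
A=90-np.degrees(drum[2])
chain([(dp(.03),dtool(A))])
for n in ('side','top'):
    cv2.imwrite(f'pics/{n}3.png',vision.get_image(n))
a=crop(cv2.imread('pics/side3.png'),275,190,30,30,13); b=crop(cv2.imread('pics/top3.png'),310,195,30,30,13)
cv2.imwrite('pics/c5.png',cv2.resize(np.hstack([a,b]),(800,400)))
E
```

```text
t: 5.97
position: [0.5293, -0.0574, 0.2405]
tool_rot: [150.0, -4.1, 90.9]
ft_force: [0.7, -0.2, 0.5]
grip_width: 0.0287
grip_force: 30.0
shift [-1.  -2.1 21.3] rot [ 0.004 -0.001 -0.003] rows 0.5
```

View pics/c5.png

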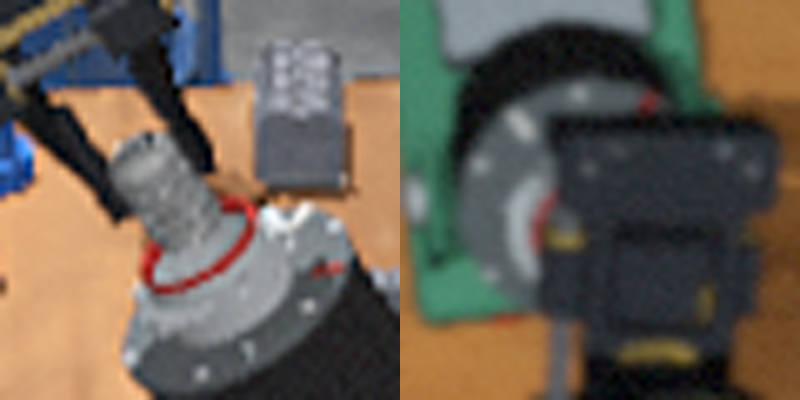

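The ferrule's foot is centred over the red seal ring at about (198,245) in the side crop. Advance and release.

```bash
python3 -m crank '[[[-1,-1,-2,12,0,0,0],[-1,-1,-2,21,0,0,0],[-1,-1,-2,21,0,0,0],[-1,-1,-2,21,0,0,0]]]' | tail -c 300
python3 -m crank '[[[0.1,0,0,0,0,0,0],[0.1,0,0,0,0,0,0],[0.1,0,0,0,0,0,0],[0.1,0,0,0,0,0,0],[0.1,0,0,0,0,0,0]]]' | tail -c 300
python3 -m crank '[[[0.1,0,0,-30,0,0,0],[0.1,0,0,-70,0,0,0],[0.1,0,0,-100,0,0,0],[0.3,0,0,-100,0,0,0]]]' | tail -c 300
python3 - <<'E'
from plan import *
print(s['joint_pos'].round(0))
for n in ('side',):
    im=vision.get_image(n);cv2.imwrite(f'pics/{n}4.png',im)
cv2.imwrite('pics/c6.png',crop(im,268,205,40,50,7))
L=at_z('top',(181.6,244.8),.0225); print(L)
chain([((.40,.10,.33),down(60)),((L[0],L[1],.2),down(40)),((L[0],L[1],.0435),down(40))])
E
```

```text
t: 6.4
position: [0.538, -0.0569, 0.2207]
tool_rot: [150.1, -4.1, 90.9]
ft_force: [0.0, 0.6, -1.5]
grip_width: 0.0292
grip_force: 30.0
t: 6.82
position: [0.5382, -0.0568, 0.2207]
tool_rot: [150.0, -4.1, 90.9]
ft_force: [0.1, -0.4, -0.3]
grip_width: 0.0465
grip_force: 0.0
t: 7.15
position: [0.4885, -0.0647, 0.3133]
tool_rot: [149.5, -4.1, 90.9]
ft_force: [1.6, 0.3, 0.7]
grip_width: 0.0503
grip_force: 0.0
[-21. -24.  21. 121.   5.  52.  -2.]
[0.43290134 0.31041922 0.0225    ]
shift [167. -72. -48.] rot [ 0.499 -0.212  0.506] rows 5.9
shift [199. -77. 130.] rot [ 0.    -0.     0.349] rows 6.0
shift [ -0.  -0. 157.] rot [0. 0. 0.] rows 3.8
```

View pics/c6.png

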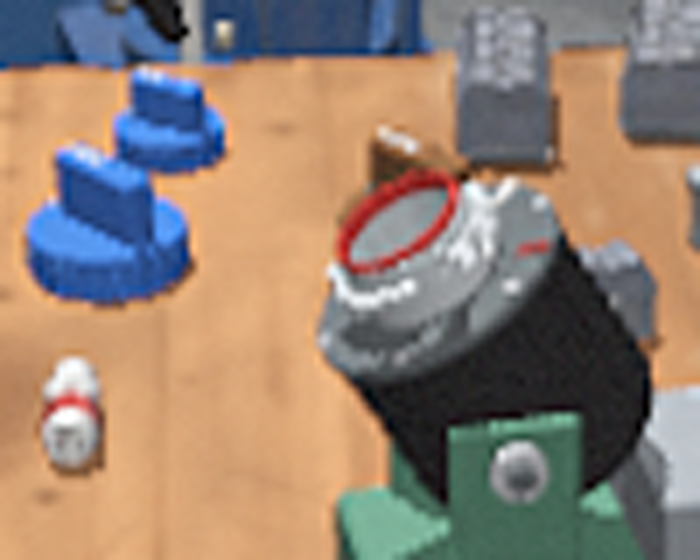

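The ferrule is inside the drum and the seal ring is clear. On to the lid (tool x along the lid's line, yaw about 129).

Run:
```python
from plan import *
p=s['position'];r=R.from_euler('xyz',s['tool_rot'],degrees=True)
chain([((.45,.06,.33),r),((.44,.2,.25),down(110)),((.432,.3095,.13),down(129)),((.432,.3095,.0435),down(129))])
```

```text
shift [126. -27. -28.] rot [0. 0. 0.] rows 3.2
shift [134. -52.  74.] rot [ 0.536  0.018 -0.345] rows 5.1
shift [106.  30. 120.] rot [ 0.     0.    -0.332] rows 3.9
shift [ 0. -0. 86.] rot [0. 0. 0.] rows 2.1
```

```bash
python3 -m crank '[[[0.2,35,-8,-9,0,0,0],[0.2,70,-16,-18,0,0,0],[0.2,105,-22,-25,0,0,0],[0.2,126,-27,-28,0,0,0]]]' | tail -c 300
python3 -m crank '[[[0.2,27,-10,15,0.11,0,-0.07],[0.2,54,-20,30,0.22,0.01,-0.14],[0.2,80,-30,44,0.32,0.01,-0.21],[0.2,107,-41,60,0.43,0.015,-0.28],[0.2,134,-52,74,0.536,0.018,-0.345]]]' | tail -c 300
python3 -m crank '[[[0.2,25,7,28,0,0,-0.08],[0.2,50,14,56,0,0,-0.17],[0.2,78,22,88,0,0,-0.25],[0.2,106,30,120,0,0,-0.33],[0.2,106,30,120,0,0,-0.33]]]' | tail -c 300
python3 - <<'E'
from plan import *
print(s['joint_pos'].round(0))
chain([((.432,.3095,.13),down(129)),((.432,.3095,.0435),down(129))])
im=vision.get_image('side'); cv2.imwrite('pics/side5.png',im)
cv2.imwrite('pics/c7.png',crop(im,235,185,35,40,8))
E
```

```text
t: 7.53
position: [0.4481, 0.0638, 0.3264]
tool_rot: [150.0, -4.1, 91.0]
ft_force: [0.9, -0.1, 0.4]
grip_width: 0.0524
grip_force: 0.0
t: 7.95
position: [0.4386, 0.2016, 0.2448]
tool_rot: [-180.0, -0.0, 109.8]
ft_force: [0.8, -1.1, 1.4]
grip_width: 0.0521
grip_force: 0.0
t: 8.37
position: [0.4271, 0.3138, 0.1192]
tool_rot: [-179.7, -0.1, 129.2]
ft_force: [-1.7, -0.6, -0.2]
grip_width: 0.0526
grip_force: 0.0
[-34.  14.  -9. 106.   2.  61.  -4.]
shift [ -6.4   1.  -10.8] rot [-0.004 -0.001  0.003] rows 0.3
shift [ 0. -0. 86.] rot [0. 0. 0.] rows 2.1
```

View pics/c7.png

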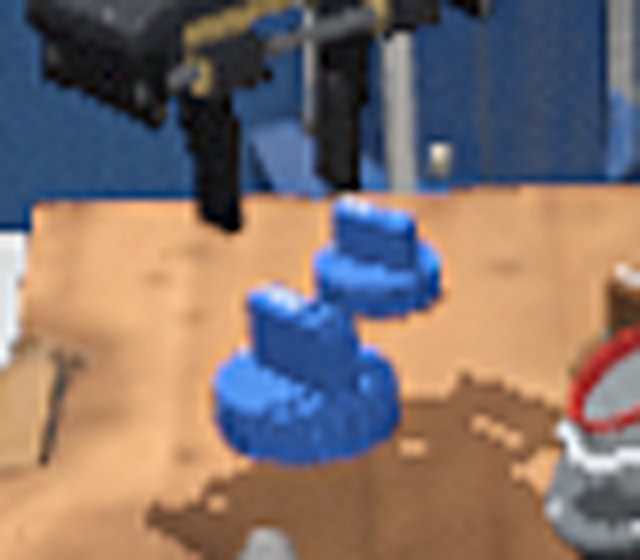

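```bash
python3 -m crank '[[[0.2,-6,1,20,0,0,0],[0.2,-6,1,50,0,0,0],[0.2,-6,1,75,0,0,0],[0.2,-6,1,75,0,0,0],[0.2,-6,1,75,0,0,0]]]' | tail -c 300
python3 - <<'E'
from plan import *
chain([((.432,.3095,.0435),down(129))])
E
```

```text
t: 8.83
position: [0.4364, 0.3056, 0.0511]
tool_rot: [179.9, 0.1, 128.5]
ft_force: [0.9, 0.7, 0.3]
grip_width: 0.0521
grip_force: 0.0
shift [ 5.8 -1.1  7.6] rot [ 0.002  0.001 -0.009] rows 0.2
```

```bash
python3 -m crank '[[[0.2,6,-1,7,0,0,0],[0.2,6,-1,7,0,0,0],[0.2,6,-1,7,0,0,0]]]' | tail -c 300
python3 -m crank '[[[-1,0,0,0,0,0,0],[-1,0,0,0,0,0,0],[-1,0,0,0,0,0,0],[-1,0,0,0,0,0,0],[-1,0,0,0,0,0,0]]]' | tail -c 300
python3 -m crank '[[[-1,0,0,0,0,0,0],[-1,0,0,0,0,0,0],[-1,0,0,0,0,0,0]]]' | tail -c 300
```

```text
t: 9.08
position: [0.4323, 0.3116, 0.0455]
tool_rot: [179.6, 0.1, 128.6]
ft_force: [1.0, -0.7, -0.1]
grip_width: 0.0527
grip_force: 0.0
t: 9.5
position: [0.4323, 0.3107, 0.0446]
tool_rot: [179.7, 0.1, 128.5]
ft_force: [-0.7, -0.8, -0.1]
grip_width: 0.0271
grip_force: 0.0
t: 9.75
position: [0.4324, 0.3109, 0.0445]
tool_rot: [179.7, 0.1, 128.6]
ft_force: [1.5, 0.9, 1.5]
grip_width: 0.0176
grip_force: 30.0
```

Lid held (17.6 mm, 30 N). Lift and travel, turning to the drum's yaw.

```bash
python3 -m crank '[[[-1,0,0,-20,0,0,0],[-1,0,0,-60,0,0,0],[-1,0,0,-100,0,0,0],[-1,0,0,-140,0,0,0],[-1,0,0,-180,0,0,0]]]' | tail -c 300
python3 - <<'E'
from plan import *
chain([((.43,.23,.30),down(100)),((.43,.14,.33),down(70)),((.43,.05,.34),down(40)),((.44,-.02,.345),down(10)),(dp(.15),dtool(0))])
E
```

```text
t: 10.17
position: [0.4308, 0.31, 0.2261]
tool_rot: [179.8, 0.1, 128.6]
ft_force: [0.7, 0.8, -1.5]
grip_width: 0.0175
grip_force: 30.0
shift [-62. -50. -74.] rot [0.004 0.    0.498] rows 4.0
shift [-89. -16. -30.] rot [-0.    -0.     0.524] rows 4.2
shift [-85.  31. -10.] rot [ 0.    -0.     0.524] rows 4.2
shift [-37.  60.  -5.] rot [-0.    -0.     0.524] rows 4.2
shift [30.2 51.2 20.1] rot [-0.01   0.524  0.036] rows 4.2
```

```bash
python3 -m crank '[[[-1,-12,-10,-15,0,0,0.1],[-1,-25,-20,-30,0,0,0.2],[-1,-37,-30,-45,0,0,0.3],[-1,-50,-40,-60,0,0,0.4],[-1,-62,-50,-74,0,0,0.5]]]' | tail -c 300
python3 -m crank '[[[-1,-18,-3,-6,0,0,0.1],[-1,-36,-6,-12,0,0,0.2],[-1,-54,-10,-18,0,0,0.31],[-1,-72,-13,-24,0,0,0.42],[-1,-89,-16,-30,0,0,0.52]]]' | tail -c 300
python3 -m crank '[[[-1,-17,6,-2,0,0,0.1],[-1,-34,12,-4,0,0,0.2],[-1,-51,18,-6,0,0,0.31],[-1,-68,25,-8,0,0,0.42],[-1,-85,31,-10,0,0,0.52]]]' | tail -c 300
python3 -m crank '[[[-1,-7,12,-1,0,0,0.1],[-1,-14,24,-2,0,0,0.2],[-1,-22,36,-3,0,0,0.31],[-1,-30,48,-4,0,0,0.42],[-1,-37,60,-5,0,0,0.52]]]' | tail -c 300
python3 - <<'E'
from plan import *
print(s['joint_pos'].round(0))
chain([(dp(.15),dtool(0)),(dp(.1),dtool(0))])
E
```

```text
t: 10.58
position: [0.4303, 0.2296, 0.2989]
tool_rot: [179.7, -0.1, 99.6]
ft_force: [0.1, -0.1, -0.9]
grip_width: 0.0179
grip_force: 30.0
t: 11.0
position: [0.4297, 0.139, 0.3282]
tool_rot: [179.8, -0.2, 69.8]
ft_force: [-0.1, -0.8, -0.6]
grip_width: 0.0178
grip_force: 30.0
t: 11.42
position: [0.4299, 0.0487, 0.3378]
tool_rot: [179.9, -0.2, 40.0]
ft_force: [0.2, 0.2, -0.6]
grip_width: 0.0177
grip_force: 30.0
t: 11.83
position: [0.4405, -0.0209, 0.3427]
tool_rot: [-179.9, -0.2, 10.2]
ft_force: [0.2, 0.2, -1.2]
grip_width: 0.0175
grip_force: 30.0
[-12.  -7.   8. 100.   1.  87. -84.]
shift [29.6 50.3 17.8] rot [-0.012  0.519  0.039] rows 4.2
shift [ 0.  0. 50.] rot [0. 0. 0.] rows 1.2
```

```bash
python3 -m crank '[[[-1,6,10,4,0,0.1,0.01],[-1,12,20,7,0,0.2,0.02],[-1,18,30,11,0,0.3,0.03],[-1,24,40,14,0,0.41,0.04],[-1,30,50,18,-0.012,0.519,0.039]]]' | tail -c 300
python3 -m crank '[[[-1,0,0,0,0,0,0],[-1,0,0,0,0,0,0],[-1,0,0,0,0,0,0],[-1,0,0,0,0,0,0]]]' | tail -c 300
python3 - <<'E'
from plan import *
print(s['joint_pos'].round(0))
chain([(dp(.09),dtool(0))])
for n in ('side','top'):
    cv2.imwrite(f'pics/{n}6.png',vision.get_image(n))
a=crop(cv2.imread('pics/side6.png'),268,185,35,35,8); b=crop(cv2.imread('pics/top6.png'),310,195,35,35,8)
cv2.imwrite('pics/c8.png',cv2.resize(np.hstack([a,b]),(800,400)))
E
```

```text
t: 12.25
position: [0.4798, -0.0646, 0.3254]
tool_rot: [180.0, -30.3, 8.1]
ft_force: [0.2, 0.1, -1.1]
grip_width: 0.0182
grip_force: 30.0
t: 12.58
position: [0.4801, -0.0629, 0.3258]
tool_rot: [180.0, -29.9, 8.3]
ft_force: [-0.4, 0.8, -0.6]
grip_width: 0.0175
grip_force: 30.0
[-10. -23.  13. 119.  -1.  54. -78.]
shift [-1.9  2.2 59.9] rot [-0.003  0.001  0.006] rows 1.4
```

View pics/c8.png

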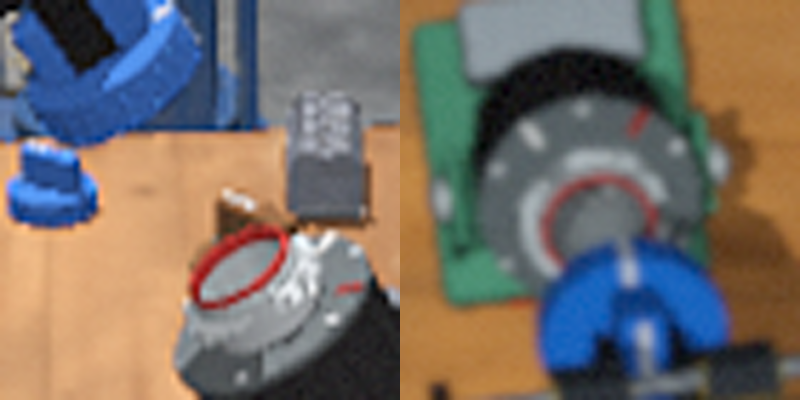

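In the top crop the lid's line, at (628,270), points up between the white line (530,135) and the red line (640,120). The lid is tilted parallel to the drum. I move nearer, then refine the relative alignment numerically from colour masks.

```bash
python3 -m crank '[[[-1,-2,2,20,0,0,0.006],[-1,-2,2,45,0,0,0.006],[-1,-2,2,66,0,0,0.006],[-1,-2,2,66,0,0,0.006],[-1,-2,2,66,0,0,0.006]]]' | tail -c 300
cat > ref.py <<'E'
from plan import *
def msk(im,kind):
    h=cv2.cvtColor(im,cv2.COLOR_BGR2HSV); H,S,V=cv2.split(h)
    if kind=='red': return (((H<8)|(H>172))&(S>110)&(V>60))
    return ((H>100)&(H<125)&(S>120)&(V>50))
def big(m,uv,rad):
    yy,xx=np.mgrid[:420,:560]; m=m&(np.hypot(xx-uv[0],yy-uv[1])<rad); return m
th=np.linspace(0,2*np.pi,90,endpoint=False)
def ringfit():
    for n in('top','side'):
        im=cv2.imread(f'pics/{n}4.png' if n=='side' else 'pics/top0.png')
        P=np.array([dpt(drum,np.degrees(q),.0245,.0045) for q in th]); q=proj(n,P)
        m=big(msk(im,'red'),q.mean(0),14); y,x=np.nonzero(m)
        e=cv2.fitEllipse(np.c_[x,y].astype(np.float32)); e2=cv2.fitEllipse(q.astype(np.float32))
        print(n,'red n',len(x),'obs',np.round(e[0],2),np.round(e[1],1),'model',np.round(e2[0],2),np.round(e2[1],1))
def lidpts(p,r):
    out=[]
    for z in(.0435-.0225,.0435): # distance along tool z
        out.append(p+r.apply(np.c_[.0385*np.cos(th),.0385*np.sin(th),0*th+z]))
    return np.vstack(out)
def lidfit(tag):
    s=bot.read_state(); p=s['position']; r=R.from_euler('xyz',s['tool_rot'],degrees=True)
    for n in('top','side'):
        im=vision.get_image(n); cv2.imwrite(f'pics/{n}{tag}.png',im)
        q=proj(n,lidpts(p,r)); hull=cv2.convexHull(q.astype(np.float32))[:,0]
        m=big(msk(im,'blue'),q.mean(0),26).astype(np.uint8)
        S=4; M=cv2.resize(m*255,None,fx=S,fy=S,interpolation=cv2.INTER_LINEAR)>127
        # cost: blue outside hull penalised, hull not blue penalised only lightly (gripper)
        best=None
        for dx in np.arange(-4,4.1,.25):
            for dy in np.arange(-4,4.1,.25):
                k=np.zeros(M.shape,np.uint8); cv2.fillConvexPoly(k,np.int32(np.round((hull+[dx,dy]+.5)*S-.5)),1)
                k=k>0; c=(M&~k).sum()+.5*(k&~M).sum()
                if best is None or c<best[0]: best=(c,dx,dy)
        print(n,'blue',m.sum(),'hull',cv2.contourArea(hull),'lid obs-model px',best)
E
python3 - <<'E'
from ref import *
ringfit(); chain([(dp(.08),dtool(0))]); lidfit(7)
for n in('top','side'):
    J=np.array([proj(n,dp(.02)+Dr.apply(e))[0]-proj(n,dp(.02))[0] for e in np.eye(3)*.001]); print(n,'px per mm along drum x,y,z',J.round(2).tolist())
E
```

```text
t: 13.1
position: [0.5106, -0.0608, 0.2661]
tool_rot: [-179.8, -29.8, 7.9]
ft_force: [0.3, -0.1, -0.3]
grip_width: 0.0179
grip_force: 30.0
top red n 16 obs [309.38 199.47] [16.5 19.5] model [309.39 199.79] [17.2 19. ]
side red n 92 obs [274.4  196.16] [ 9.4 18.7] model [274.34 196.11] [ 8.8 18.8]
shift [ 1.4 -0.1  2.9] rot [-0.003  0.003 -0.   ] rows 0.1
top blue 484 hull 804.2627709463704 lid obs-model px (np.float64(2805.5), np.float64(0.25), np.float64(-2.0))
side blue 731 hull 547.6943588702707 lid obs-model px (np.float64(5061.0), np.float64(0.25), np.float64(-1.75))
top px per mm along drum x,y,z [[-0.03, -0.35], [-0.39, 0.05], [0.05, 0.16]]
side px per mm along drum x,y,z [[0.32, -0.21], [-0.08, -0.16], [-0.2, -0.28]]
```

```bash
cat >> ref.py <<'E'
def extremes(tag,s=None):
    s=s or bot.read_state(); p=s['position']; r=R.from_euler('xyz',s['tool_rot'],degrees=True)
    for n,dirs in(('top',[0,180,-90,-45,-135]),('side',[0,90,45,135])):
        im=cv2.imread(f'pics/{n}{tag}.png').astype(np.float32)
        q=proj(n,lidpts(p,r)); B=cv2.convexHull(q.astype(np.float32))[:,0]
        hsv=cv2.cvtColor(im.astype(np.uint8),cv2.COLOR_BGR2HSV)
        m=big(msk(im.astype(np.uint8),'blue'),q.mean(0),30)
        # keep the component that holds most
        k,l,st,_=cv2.connectedComponentsWithStats(m.astype(np.uint8)); m=l==1+st[1:,4].argmax()
        y,x=np.nonzero(m); P=np.c_[x,y]
        for a in dirs:
            d=np.array([np.cos(np.radians(a)),np.sin(np.radians(a))])
            print(n,a,'obs',round(np.sort(P@d)[-3:].mean()+.4,1),'mod',round((B@d).max(),1))
E
python3 - <<'E'
from ref import *
extremes(7)
E
```

```text
top 0 obs 328.4 mod 328.4
top 180 obs -295.6 mod -296.2
top -90 obs -191.6 mod -191.5
top -45 obs 90.9 mod 90.1
top -135 obs -352.0 mod -351.4
side 0 obs 279.4 mod 280.1
side 90 obs 195.4 mod 196.2
side 45 obs 327.6 mod 327.6
side 135 obs -43.7 mod -42.7
```

The model and image agree to about 0.5 px (about 1.5 mm). Descend to just above the ridges while watching force.

```bash
python3 -m crank '[[[-1,1,0,10,0,0,0],[-1,1,0,20,0,0,0],[-1,1,0,28,0,0,0],[-1,1,0,28,0,0,0],[-1,1,0,28,0,0,0]]]' | tail -c 300
python3 - <<'E'
from plan import *
chain([(dp(.0385),dtool(0))])
E
```

```text
t: 13.62
position: [0.5253, -0.059, 0.2422]
tool_rot: [-179.8, -29.9, 7.8]
ft_force: [-0.1, 0.2, -0.2]
grip_width: 0.0179
grip_force: 30.0
shift [ 0.6 -0.3 16.4] rot [-0.003  0.001 -0.001] rows 0.4
```

```bash
python3 -m crank '[[[-1,0.6,0,5,0,0,0],[-1,0.6,0,10,0,0,0],[-1,0.6,0,10,0,0,0],[-1,0.6,0,10,0,0,0]]]' | tail -c 300
python3 -m crank '[[[-1,0,0,2,0,0,0],[-1,0,0,4,0,0,0],[-1,0,0,4,0,0,0],[-1,0,0,4,0,0,0]]]' | tail -c 300
python3 - <<'E'
from plan import *
f=Dr.inv().apply(s['ft_force']); print('force drum',f.round(1))
chain([(dp(.0385),dtool(0))])
E
```

```text
t: 13.95
position: [0.5309, -0.0583, 0.2344]
tool_rot: [-179.8, -30.0, 7.8]
ft_force: [0.5, -0.3, -1.2]
grip_width: 0.0181
grip_force: 30.0
t: 14.28
position: [0.5329, -0.058, 0.2312]
tool_rot: [-179.8, -30.0, 7.8]
ft_force: [-0.4, 0.5, -0.5]
grip_width: 0.0178
grip_force: 30.0
force drum [-0.6  0.6 -0.3]
shift [-0.5 -0.4  2.9] rot [-0.002 -0.    -0.001] rows 0.1
```

```bash
for i in 1; do python3 -m crank '[[[-1,0,0,1.5,0,0,0],[-1,0,0,1.5,0,0,0],[-1,0,0,1.5,0,0,0]]]' | tail -c 300
python3 -m crank '[[[-1,0,0,1.5,0,0,0],[-1,0,0,1.5,0,0,0],[-1,0,0,1.5,0,0,0]]]' | tail -c 300; done
python3 - <<'E'
from plan import *
f=Dr.inv().apply(s['ft_force']); print('force drum',f.round(1))
chain([(dp(.0385),dtool(0))])
E
```

```text
t: 14.53
position: [0.5337, -0.0579, 0.2299]
tool_rot: [-179.8, -30.0, 7.8]
ft_force: [-0.1, 0.1, -1.8]
grip_width: 0.0178
grip_force: 30.0
t: 14.78
position: [0.5343, -0.0577, 0.2286]
tool_rot: [-179.8, -30.0, 7.8]
ft_force: [-2.6, 1.5, 0.6]
grip_width: 0.0178
grip_force: 30.0
force drum [-1.7  1.8  1.7]
shift [-0.5 -0.3  0. ] rot [-0.003 -0.    -0.001] rows 0.0
```

```bash
python3 -m crank '[[[-1,0,0,1,0,0,0],[-1,0,0,1,0,0,0],[-1,0,0,1,0,0,0]]]' | tail -c 300
cat > q.py <<'E'
from plan import *
P=[];
f=Dr.inv().apply(s['ft_force']); t=Dr.inv().apply(s['ft_torque']); print('force drum',f.round(1),'torque',t.round(2))
r=R.from_euler('xyz',s['tool_rot'],degrees=True); q=Dr.inv()*r; x=q.apply([1,0,0]); z=q.apply([0,0,-1])
print('t',s['t'],'lid in drum mm',(Dr.inv().apply(s['position']-Do)*1000-44.5*z).round(1),'angle',np.degrees(np.arctan2(x[1],x[0])).round(1),'tilt',np.degrees(np.arccos(min(1,z[2]))).round(1),'j7',s['joint_pos'][6].round(0),'grip',s['grip_force'].round(1),(s['grip_width']*1000).round(1))
E
python3 q.py
```

```text
t: 15.03
position: [0.5346, -0.0577, 0.2285]
tool_rot: [-179.8, -30.0, 7.8]
ft_force: [-14.1, 0.6, 12.0]
grip_width: 0.0177
grip_force: 30.0
force drum [-6.   2.5 17.4] torque [0.47 2.28 0.  ]Traceback (most recent call last):
  File "q.py", line 5, in <module>
    print('t',s['t'],'lid in drum mm',(Dr.inv().apply(s['position']-Do)*1000-44.5*z).round(1),'angle',np.degrees(np.arctan2(x[1],x[0])).round(1),'tilt',np.degrees(np.arccos(min(1,z[2]))).round(1),'j7',s['joint_pos'][6].round(0),'grip',s['grip_force'].round(1),(s['grip_width']*1000).round(1))
                                                                                                                                                                                                                                           ^^^^^^^^^^^^^^^^^^^^^
AttributeError: 'float' object has no attribute 'round'
```

```bash
sed -i "s/s\['grip_force'\].round(1)/s['grip_force']/; s/(s\['grip_width'\]\*1000).round(1)/s['grip_width']/" q.py
python3 -m crank '[[[-1,0.3,0,-0.6,0,0,0],[-1,0.3,0,-0.6,0,0,0],[-1,0.3,0,-0.6,0,0,0],[-1,0.3,0,-0.6,0,0,0],[-1,0.3,0,-0.6,0,0,0]]]' | tail -c 300; python3 q.py
```

```text
t: 15.45
position: [0.5345, -0.0577, 0.2286]
tool_rot: [-179.8, -30.0, 7.8]
ft_force: [-8.5, -0.2, 5.3]
grip_width: 0.0175
grip_force: 30.0
force drum [-4.7  0.9  8.9] torque [0.25 1.81 0.07]
t 15.45 lid in drum mm [ 0.7 -0.2 -6.1] angle -0.1 tilt 0.2 j7 -75.0 grip 30.003126338124275 0.017490593690709523
```

Resting level on the ridges at -6.1 mm, angle 0°. Now turn back anticlockwise by 32° (about tool -z).

```bash
python3 -m crank '[[[-1,-0.5,0,-0.3,0,0,-0.1],[-1,-0.5,0,-0.3,0,0,-0.2],[-1,-0.5,0,-0.3,0,0,-0.3],[-1,-0.5,0,-0.3,0,0,-0.4],[-1,-0.5,0,-0.3,0,0,-0.45]]]' | tail -c 300; python3 q.py
python3 -m crank '[[[-1,0,0,0,0,0,-0.06],[-1,0,0,0,0,0,-0.11],[-1,0,0,0,0,0,-0.11],[-1,0,0,0,0,0,-0.11]]]' | tail -c 300; python3 q.py
```

```text
t: 15.87
position: [0.5343, -0.0577, 0.2284]
tool_rot: [165.9, -26.8, 37.4]
ft_force: [-1.6, 0.7, -1.5]
grip_width: 0.0179
grip_force: 30.0
force drum [-2.   0.9 -0.5] torque [0.13 0.85 0.04]
t 15.8667 lid in drum mm [ 0.4 -0.2 -6.1] angle 26.0 tilt 0.1 j7 -50.0 grip 29.99922016169876 0.01786035599528261
t: 16.2
position: [0.5343, -0.0578, 0.2283]
tool_rot: [163.1, -25.2, 43.7]
ft_force: [-0.2, 0.3, -0.5]
grip_width: 0.018
grip_force: 30.0
force drum [-0.4  0.3 -0.4] torque [-0.13  0.95  0.05]
t 16.2 lid in drum mm [ 0.3 -0.3 -6.2] angle 31.9 tilt 0.1 j7 -45.0 grip 29.998705708421767 0.01804824297118151
```

Now press gently along the axis.

```bash
python3 -m crank '[[[-1,0,0,1.5,0,0,0],[-1,0,0,3,0,0,0],[-1,0,0,3,0,0,0],[-1,0,0,3,0,0,0]]]' | tail -c 30; python3 q.py
```

```text
width: 0.018
grip_force: 30.0
force drum [-0.8 -0.4 -1.5] torque [-0.04  0.97  0.03]
t 16.5333 lid in drum mm [ 0.3 -0.3 -9.3] angle 32.0 tilt 0.1 j7 -44.0 grip 29.99903895892203 0.017985333275561656
```

```bash
python3 -m crank '[[[-1,0,0,2,0,0,0],[-1,0,0,4,0,0,0],[-1,0,0,4,0,0,0],[-1,0,0,4,0,0,0]]]' | tail -c 30; python3 q.py
python3 -m crank '[[[-1,0,0,1,0,0,0],[-1,0,0,1,0,0,0],[-1,0,0,1,0,0,0],[-1,0,0,1,0,0,0]]]' | tail -c 30; python3 q.py
```

```text
idth: 0.0178
grip_force: 30.0
force drum [-1.7 -0.5 -2.1] torque [-0.1   1.    0.01]
t 16.8667 lid in drum mm [  0.3  -0.3 -13.3] angle 32.0 tilt 0.1 j7 -44.0 grip 29.99898198992014 0.017802462724550362
idth: 0.0179
grip_force: 30.0
force drum [-2.3 -0.6  0.5] torque [-0.17  1.02  0.03]
t 17.2 lid in drum mm [  0.3  -0.2 -14.1] angle 32.0 tilt 0.1 j7 -44.0 grip 29.99953298829496 0.017890004075647236
```

Dropped in at -14.1 mm. Tighten clockwise, following the draw-in.

```bash
python3 -m crank '[[[-1,0,0,0.3,0,0,0.07],[-1,0,0,0.6,0,0,0.14],[-1,0,0,0.9,0,0,0.21],[-1,0,0,1.2,0,0,0.28],[-1,0,0,1.5,0,0,0.35]]]' | tail -c 30; python3 q.py
python3 -m crank '[[[-1,0,0,0.3,0,0,0.07],[-1,0,0,0.6,0,0,0.14],[-1,0,0,0.9,0,0,0.21],[-1,0,0,1.2,0,0,0.28],[-1,0,0,1.2,0,0,0.28]]]' | tail -c 30; python3 q.py
```

```text
idth: 0.0174
grip_force: 30.0
force drum [-2.7  0.1  1.4] torque [-0.26  1.47  0.13]
t 17.6167 lid in drum mm [  0.2  -0.5 -15.5] angle 11.8 tilt 0.1 j7 -63.0 grip 30.00364906154573 0.0173895203194846
idth: 0.0177
grip_force: 30.0
force drum [-3.5  0.5  3.9] torque [ 0.09  1.58 -0.03]
t 18.0333 lid in drum mm [  0.   -0.4 -16.7] angle -4.3 tilt 0.1 j7 -79.0 grip 30.00582389999181 0.01767269953211733
```

```bash
python3 -m crank '[[[-1,0,0,0.3,0,0,0.07],[-1,0,0,0.6,0,0,0.14],[-1,0,0,0.8,0,0,0.21],[-1,0,0,0.8,0,0,0.28],[-1,0,0,0.8,0,0,0.28]]]' | tail -c 30; python3 q.py
python3 -m crank '[[[-1,0,0,0,0,0,0.07],[-1,0,0,0,0,0,0.14],[-1,0,0,0,0,0,0.2],[-1,0,0,0,0,0,0.24],[-1,0,0,0,0,0,0.24]]]' | tail -c 30; python3 q.py
python3 - <<'E'
from ref import *
for n in('top','side'): cv2.imwrite(f'pics/{n}8.png',vision.get_image(n))
extremes(8)
E
```

```text
idth: 0.0174
grip_force: 30.0
force drum [-3.1  1.3  3.6] torque [ 0.13  1.58 -0.06]
t 18.45 lid in drum mm [  0.1  -0.2 -17.5] angle -20.4 tilt 0.1 j7 -94.0 grip 30.006477870047092 0.017417700433371493
idth: 0.0176
grip_force: 30.2
force drum [-6.3  1.4  6.1] torque [0.24 2.26 0.47]
t 18.8667 lid in drum mm [ -0.8  -0.  -17.7] angle -34.0 tilt 0.2 j7 -107.0 grip 30.169497951865196 0.017595250648001014
top 0 obs 325.4 mod 324.3
top 180 obs -296.6 mod -293.8
top -90 obs -182.6 mod -183.2
top -45 obs 93.7 mod 93.4
top -135 obs -343.7 mod -343.5
side 0 obs 290.4 mod 290.9
side 90 obs 211.4 mod 212.3
side 45 obs 346.9 mod 347.1
side 135 obs -39.4 mod -39.3
```

The torque rose to 0.47 N m at -34°: that is the stop. Release and retreat along the axis.

```bash
python3 -m crank '[[[-1,0,0,0,0,0,-0.02],[-0.2,0,0,0,0,0,-0.02],[-0.2,0,0,0,0,0,-0.02],[-0.2,0,0,0,0,0,-0.02],[-0.2,0,0,0,0,0,-0.02]]]' | tail -c 60
python3 -m crank '[[[-0.2,0,0,0,0,0,0],[-0.2,0,0,-10,0,0,0],[-0.2,0,0,-40,0,0,0],[-0.2,0,0,-75,0,0,0],[-0.2,0,0,-100,0,0,0]]]' | tail -c 160
python3 -m crank '[[[-0.2,-40,0,0,0,0,0],[-0.2,-60,40,-10,0,0,0],[-0.2,-60,80,-20,0,0,0],[-0.2,-60,120,-20,0,0,0],[-0.2,-60,120,-20,0,0,0]]]' | tail -c 160
python3 - <<'E'
from ref import *
for n in('top','side'): cv2.imwrite(f'pics/{n}9.png',vision.get_image(n))
im=cv2.imread('pics/top9.png'); h=cv2.cvtColor(im,cv2.COLOR_BGR2HSV)
c=proj('top',dp(-.0175+.0225))[0]
yy,xx=np.mgrid[:420,:560]
m=(h[...,1]<90)&(h[...,2]>130)&(np.hypot(xx-c[0],yy-c[1])<13)
y,x=np.nonzero(m)
# white pixels -> plane of disc top (z=+.005) and bar top (+.037)
for z0 in(.005,.037):
    for u,v in zip(x,y):
        o,d=ray('top',(u,v)); o2=Dr.inv().apply(o-Do); d2=Dr.inv().apply(d); q=o2+d2*(z0-o2[2])/d2[2]
        if 5e-3<np.hypot(*q[:2])<.04: print(z0,u,v,h[v,u],(q[:2]*1000).round(0),np.degrees(np.arctan2(q[1],q[0])).round(0))
for g in range(-60,61,10):
    u=proj('top',dpt(drum,g,.034,.005))[0]; print(g,im[int(round(u[1])),int(round(u[0]))],end=' ')
b=big(msk(im,'blue'),c,26); yy,xx=np.nonzero(b); print('blue',len(xx),xx.min(),xx.max(),yy.min(),yy.max())
print(s['t'],s['position'])
E
```

```text
orce: [-0.1, -0.5, -0.7]
grip_width: 0.0328
grip_force: 0.0
t: 19.8
position: [0.4894, -0.0646, 0.3079]
tool_rot: [-162.5, -24.9, -28.7]
ft_force: [0.6, -0.1, 0.4]
grip_width: 0.0344
grip_force: 0.0
t: 20.22
position: [0.3888, -0.151, 0.2645]
tool_rot: [-162.6, -24.9, -28.9]
ft_force: [-0.2, -0.4, -0.0]
grip_width: 0.0347
grip_force: 0.0
0.005 315 189 [111  76 191] [ 28. -17.] -30.0
0.005 316 189 [110  53 194] [ 28. -19.] -34.0
0.005 315 190 [109  74 187] [ 26. -16.] -33.0
0.005 316 190 [110  74 190] [ 25. -19.] -37.0
0.005 315 197 [110  88 196] [  6. -15.] -67.0
0.005 316 197 [110  69 193] [  6. -18.] -72.0
0.005 315 198 [109  65 197] [  3. -15.] -77.0
0.005 316 198 [110  64 196] [  3. -17.] -80.0
0.005 314 199 [110  81 193] [  1. -12.] -85.0
0.005 315 199 [110  59 195] [  1. -15.] -88.0
0.005 316 199 [109  88 192] [  0. -17.] -89.0
0.005 314 200 [109  51 194] [ -2. -12.] -99.0
0.005 315 200 [110  64 194] [ -2. -14.] -99.0
0.005 313 201 [111  60 195] [-4. -9.] -116.0
0.005 314 201 [110  46 193] [ -5. -12.] -112.0
0.005 315 201 [110  85 192] [ -5. -14.] -110.0
0.005 312 202 [110  87 
[... 847 characters left out ...]
0.037 315 201 [110  85 192] [ 10. -10.] -47.0
0.037 312 202 [110  87 193] [ 8. -3.] -19.0
0.037 313 202 [109  44 196] [ 8. -5.] -34.0
0.037 314 202 [110  59 196] [ 7. -8.] -46.0
0.037 312 203 [109  79 196] [ 5. -3.] -25.0
0.037 313 203 [110  56 196] [ 5. -5.] -45.0
0.037 314 203 [110  85 191] [ 5. -8.] -58.0
0.037 313 212 [125  88 153] [-20.  -3.] -171.0
0.037 314 212 [136  69 147] [-20.  -6.] -164.0
-60 [192 104  35] -50 [191 102  26] -40 [192 130  96] -30 [191 152 134] -20 [190 100  19] -10 [192 101  26] 0 [191 100  12] 10 [190 101  32] 20 [190 100  14] 30 [188  97  20] 40 [191  98  22] 50 [191  99  17] 60 [190  99  17] blue 684 294 325 183 213
20.2167 [ 0.38879607 -0.15101018  0.26445356]
```

The lid's line is at about -34°, at the red line (-33°), and the lid is at -17.5 mm depth. Hand in.

```bash
python3 -c "
from station import bot
print(bot.close_job())"
```

```text
the job is handed in; nothing more can be done
None
```

The ferrule is in the drum and the lid is screwed down and released, its line at about -34° (red line -33°) and its edge about 17.5 mm below the rim; the job was handed in after about 20 s of robot time, and the interface returned no verdict.

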